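Hang the slide-waste pail beside the microscope

TASK

At the microscope table, take the S-hook out of its slotted stand and hang it on the upper bar of the double rail, between the posts, and let go of it. Then hang the deeper of the two steel pails by its hoop from the hook's lower curl, so that it hangs upright and still, clear of the table. Leave the shallow pail standing where it is.

Things in the scene. Friction and masses are not known exactly. Their poses are not given: they have to be found in the camera images.
- rail: Fixed double rail: two level round steel bars 12 mm thick, 340 mm long, one above the other along its y, between posts 292 mm tall at y +-170. Origin on the table under the upper bar's middle; -x is the front, towards the robot. Bar axes: upper at x 0, height 280; lower at x -6, height 220 (the hook's stem leans on it). Feet 8 mm high.
- hook: Loose S-hook of flat aluminium bar 12 mm wide (y), 6 thick, 80 g, upright in a slot 65 mm deep of a fixed grey block 73 mm tall: lift it straight up. Origin: inside top of the upper curl (30 mm wide inside, open down; back leg x +15 to +28, down to z -38). Lower curl to -x; stem x -21 to -15; bottom z -111. Black finger grip on top: 20 x 14 (y) x 40 mm, z 0 to +40, centre x -10.
- hook_seat (a point): Seat of the hook: inside bottom of its lower curl, at x -41, z -105 of the hook. The curl is 40 mm wide inside (x), open upwards; its free tip on the -x side rises 27 mm above the seat. Same axes as the hook. Hung on the rail, the hook shifts a few mm to -x and leans up to 10 degrees, its lower end towards +x, until the stem rests on the lower bar.
- pail: The deeper pail: loose, steel, 150 g, rim 84 mm across, bucket 60 mm deep. A stiff fixed hoop of 8 mm wire spans it along y. Origin: wire's centre at the hoop's top; z up. The wire slopes down both ways (7 mm lower at y +-20, meets the rim at y +-40). Rim z -85, so 77 mm of open window under the wire; underside z -145. Hung by the hoop it stays within 10 degrees of level.
- pail_grip (a point): On the deeper pail's upright black grip: a block 20 (x) x 16 (y) x 99 mm (z) on the pail's -x side, 72 mm from the hoop, joined to the rim at its foot. This point is on its centre line, 15 mm below its top and 10 mm below the hoop's top. Same axes as the pail.
- low_pail: The shallow pail, a loose bystander: same rim, hoop and grip as the other, but its bucket is only 30 mm deep. Origin at the top of its hoop, 115 mm above the table.

How it is judged (in metres and radians):
On the way:
1. the S-hook hangs on the upper bar of the rail, let go (x of hook in the frame of rail between -0.02 and 0.02 m and y of hook in the frame of rail between -0.158 and 0.158 m and z of hook in the frame of rail between 0.272 and 0.296 m and contact force between hook and rail above 0.2 N and contact force between the fingers and hook below 0.1 N), for 0.2 s.
At the end, for the whole second after the job is handed in: The S-hook hangs on the upper bar between the posts (its upper curl within 20 mm of the bar), the deep pail hangs by its hoop in the hook's lower curl (within 22 mm of the seat sideways, at seat height), within 17 degrees of upright, and both are at rest (x of hook in the frame of rail between -0.02 and 0.02 m and y of hook in the frame of rail between -0.158 and 0.158 m and z of hook in the frame of rail between 0.272 and 0.296 m and x of pail in the frame of hook between -0.063 and -0.019 m and y of pail in the frame of hook between -0.025 and 0.025 m and z of pail in the frame of hook between -0.109 and -0.082 m and contact force between pail and hook above 0.3 N and angle between pail's own z axis and vertical below 0.3 rad and linear speed of each of pail, hook below 0.06 m/s); the robot touches nothing.
It fails at once if the shallow pail is moved more than 30 mm or tipped (distance of low_pail from where it was at the start of the episode above 0.03 m or angle between low_pail's own z axis and vertical above 0.5 rad).
It also fails if it takes over 72 s, if anything falls off the work surface, if the arm or the gripper's body presses on something with over 40 N, if the wrist force passes 120 N, or if a joint passes its speed limit or range.

ROBOT

A 6-joint arm with a two-finger parallel gripper is mounted at the origin on the work surface. World frame = base frame: x ahead of the robot, y to its left, z up, the work surface at z = 0. Lengths are in mm, angles in rad, forces in N, time in s.
With the tool pointing down it reaches from about 350 to 775 mm from the base axis. Payload 7.3 kg.
Tool frame: the origin (TCP) lies at the very end of the fingers, on their centre line; the grasp point (between the pads) lies 19 mm behind it; x points along the fingers, y is the direction in which the jaws open and shut, and the axes are right-handed (so a half turn about x gives the same grasp; the last joint's range is limited). The gripper opens to 92 mm and grips with 3 to 60 N. Pads are 19 mm wide; open, the fingers measure 130 mm over their backs; the gripper's body (75 mm by 190 mm) begins 47 mm behind the grasp point.
Start: joints at [1.035, 0.342, 1.524, -0, 1.275, -0.146], TCP at [199.489, 485.643, 226.741] pointing down, gripper open.
Joint ranges: [-2.53, 2.53], [-0.77, 2.02], [0.04, 2.7], [-1, 4.14], [0.28, 2.66], [-3.11, 3.11]. Speed limits (rad/s): [2.57, 2.57, 3.14, 3.14, 3.14, 3.14].

INTERFACE

Orientations are given as [roll, pitch, yaw] about the fixed x, y, z axes, in that order (R = Rz(yaw) Ry(pitch) Rx(roll)).
In Python, from plant import bot gives the robot as it stands.
- The arm moves only by the tool step_arm, never from a script. Its argument "targets" is a list that holds one entry, the list of rows, each a list of 4 numbers: the shift along the tool's x, y, z in m, then the turn about the tool's x in degrees. A call has exactly 5 rows; each row is the pose to reach, as a shift and turn from the pose measured when the call began, along the tool's axes at that moment; what a row does not reach only later rows make up. A row lasts 1/12 s, in which the tool goes at most 41.7 mm and 7.16 degrees, less where a joint would pass 70% of its speed; a pose out of reach is approached as far as the arm can. A call with a gripper value outside its range is refused whole. "jaw" is the closure, from 0 (fully open) to 1 (shut), set as the call begins (left out, the last holds). The fingers move at their own pace and stop on an object; the grip force is fixed at half the most. Time passes only in rows, so rows that repeat a pose let the fingers close, or fill a call up. It gives the time, the measured TCP pose, the force and the opening at its end, in the units of the state.
- bot.get_obs(): the state, without advancing time (a new reading comes with each control period).
- bot.capture(name): name is "scene" or "top"; returns a dict with "color" (420x560x3 uint8, red, green, blue), "depth" (420x560 float32, mm along the optical axis (not along the pixel's ray), 0 where there is no reading), "fov_y" (degrees; the focal length in pixels is half the picture's height over the tangent of half this angle, whatever the lens; pixels are square), "cx", "cy" (the principal point, pixels), "dist_coeffs" ([k1, k2, p1, p2, k3] as OpenCV has them; the pictures are not rectified), "rvec" (rotation vector, rad) and "tvec" (3), from world to camera coordinates, as OpenCV has them. Camera axes: x right, y down, z forward; pixel columns grow to the right and rows downward; lengths in mm; the calibration is good to about 2 mm. A picture is of the moment at which its call begins.
- bot.close_job(): hands the job in, once; it reports no verdict.
The state is a dict: "time": time; "joint_positions": joint angles; "dq": joint speeds; "tau": joint torques, N m; "tool_pos": TCP position; "tcp_rot": TCP orientation; "contact_force": force on the tool from outside, world axes, zero at the start; "moment": the same for the moment, N m; "grip_width": finger opening in mm.
Only numpy, scipy, OpenCV 4.12 (cv2) and the standard library are available. Lean on these libraries where they do the work, as an engineer would, in place of code of your own. Each camera call takes 0.05 s, during which the arm holds its last target. There are 200 camera calls.

## Working session

There is one attempt and no reset: what is moved stays moved. The work goes in short steps, Python scripts to look and compute and a tool call to move; the robot and the scene stay as the last step left them, time stands still between calls to the robot, and variables do not carry over. Pictures are saved under pics/ and viewed, about 8 in all and at most 12, crops included, and the job is handed in when it is done.

Besides the shell and the picture viewer there is one more tool, called after "Emit:" as a command line: name --argument value ..., lists and objects as JSON in quotes. step_arm: Moves the arm, as the interface text tells. Its arguments: {"type":"object","properties":{"targets":{"type":"array","items":{"type":"array","items":{"type":"array","items":{"type":"number"}}}},"jaw":{"type":"number"}},"required":["targets"]}

```bash
mkdir -p pics; ls; cat > h.py <<'E'
import numpy as np, cv2, pickle
from scipy.spatial.transform import Rotation as Rn
def load(n): return pickle.load(open(n+'.pkl','rb'))
def snap(bot,cam,n):
    c=bot.capture(cam); pickle.dump(c,open(n+'.pkl','wb')); cv2.imwrite('pics/'+n+'.png',c['color'][:,:,::-1]); return c
def cloud(c):
    h,w=c['depth'].shape; f=h/2/np.tan(np.radians(c['fov_y'])/2)
    K=np.array([[f,0,c['cx']],[0,f,c['cy']],[0,0,1.]])
    uv=np.stack(np.meshgrid(np.arange(w),np.arange(h)),-1).reshape(-1,1,2).astype(float)
    n=cv2.undistortPoints(uv,K,np.array(c['dist_coeffs'],float)).reshape(h,w,2)
    d=np.dstack([n,np.ones((h,w))])
    R=cv2.Rodrigues(np.array(c['rvec'],float))[0]; t=np.array(c['tvec'],float).ravel()
    P=(d*c['depth'][...,None]-t)@R
    P[c['depth']<=0]=np.nan
    return P, d@R, -R.T@t   # points, ray dirs, cam origin
E
python3 - <<'E'
from plant import bot
from h import *
print(bot.get_obs())
for cam in('scene','top'):
    c=snap(bot,cam,cam+'0'); print(cam,cloud(c)[2],c['fov_y'])
a=cv2.imread('pics/scene0.png');b=cv2.imread('pics/top0.png')
E
```

```text
pics
{'time': 0.0, 'joint_positions': array([ 1.03502494e+00,  3.42737826e-01,  1.52505825e+00,  1.54971619e-05,
        1.27539408e+00, -1.45989233e-01]), 'dq': array([ 1.72270076e-04, -7.79805477e-05,  3.65197763e-04, -5.12778965e-04,
        1.83926533e-04, -1.07883054e-04]), 'tau': array([ 1.31498462e-03, -4.31244099e+01, -2.44220674e+01,  7.19234138e-02,
        5.59836463e-02, -1.52170383e-04]), 'tool_pos': array([199.24375461, 485.2640115 , 226.02273885]), 'tcp_rot': array([-1.72606144,  1.56919875, -2.11584812]), 'contact_force': array([-0.69820759,  0.8859055 , -0.20796328]), 'moment': array([-0.0016291 , -0.00205372,  0.01265545]), 'grip_width': 91.81296339549444}
scene [1036.25610403  735.54395309  781.52343965] 55.68843122180489
top [431.31128019  37.20109884 954.77712641] 57.35768768786147
```

View pics/scene0.png

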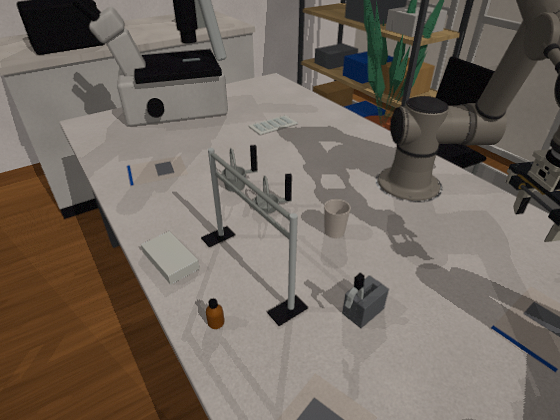

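View pics/top0.png

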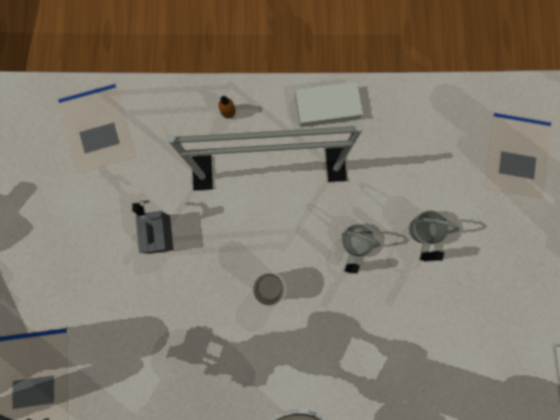

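The scene view shows the rail centre at about (250,200), the hook in its grey block at (362,295), and two pails behind the rail with grips at (253,158) and (288,187). In the top view the bars run (175,140)–(357,132), the hook grip is at (139,208), and the pails are at (361,240) and (430,227) with grips at (352,268) and (432,256).

```bash
python3 - <<'E'
from h import *
c=load('top0');P,D,O=cloud(c);s=load('scene0');S,Ds,Os=cloud(s)
def show(n,A,C,u0,u1,v0,v1,cond):
    Q=A[v0:v1,u0:u1].reshape(-1,3);col=C['color'][v0:v1,u0:u1].reshape(-1,3).astype(int)
    m=cond(Q,col)&np.isfinite(Q[:,0]);Q=Q[m]
    print(n,m.sum(),'med',np.median(Q,0).round(1),'p2',np.percentile(Q,2,axis=0).round(1),'p98',np.percentile(Q,98,axis=0).round(1)); return Q
blk=lambda q,k:k.max(1)<45
# rail upper bar
Q=show('upper',P,c,195,335,120,150,lambda q,k:(q[:,2]>265)&(q[:,2]<300))
print('fit top: x=a*y+b',np.polyfit(Q[:,1],Q[:,0],1))
Q=show('lower',P,c,195,335,135,162,lambda q,k:(q[:,2]>205)&(q[:,2]<240)); print(np.polyfit(Q[:,1],Q[:,0],1))
Q=show('upper scene',S,s,215,300,145,240,lambda q,k:(q[:,2]>272)&(q[:,2]<300)); print(np.polyfit(Q[:,1],Q[:,0],1))
show('feetL',P,c,185,220,150,195,lambda q,k:blk(q,k)&(q[:,2]<25)); show('feetR',P,c,322,352,140,190,lambda q,k:blk(q,k)&(q[:,2]<25))
show('hookgrip top',P,c,120,160,190,225,lambda q,k:blk(q,k)&(q[:,2]>100))
show('hookgrip scene',S,s,340,380,260,300,lambda q,k:blk(q,k)&(q[:,2]>100))
show('block top',P,c,120,180,205,260,lambda q,k:(q[:,2]>65)&(q[:,2]<80))
for n,u0,u1,v0,v1 in(('A',335,385,215,280),('B',400,460,205,265)):
    show(n+'grip',P,c,u0,u1,v0+35,v1,lambda q,k:blk(q,k)&(q[:,2]>60))
    show(n+'grip ztop',P,c,u0,u1,v0+35,v1,lambda q,k:blk(q,k)&(q[:,2]>90))
    show(n+'high',P,c,u0,u1,v0,v1-15,lambda q,k:(q[:,2]>90))
    show(n+'rim',P,c,u0,u1,v0,v1,lambda q,k:(q[:,2]>20)&(q[:,2]<85))
show('cup',P,c,245,295,265,310,lambda q,k:q[:,2]>40)
show('gA scene',S,s,280,297,168,206,lambda q,k:blk(q,k)&(q[:,2]>60)); show('gB scene',S,s,245,262,140,178,lambda q,k:blk(q,k)&(q[:,2]>60))
show('top sc',S,s,310,360,190,245,lambda q,k:q[:,2]>40)
a=cv2.resize(c['color'][180:290,100:480,::-1],None,fx=2.1,fy=2.1,interpolation=2)
b=cv2.resize(s['color'][130:240,200:330,::-1],None,fx=3,fy=3,interpolation=2);e=cv2.resize(s['color'][250:335,320:405,::-1],None,fx=3.88,fy=3.88,interpolation=2)
r=np.hstack([b,e]);W=800
im=np.zeros((231+330,W,3),np.uint8);im[:231,:798]=a;im[231:,:r.shape[1]]=r[:, :W][:330]
cv2.imwrite('pics/c1.png',im)
E
```

```text
upper 932 med [673.7  62.  284.8] p2 [663.8 -60.2 279.6] p98 [684.2 182.6 288.2]
fit top: x=a*y+b [-5.61868924e-02  6.77112672e+02]
lower 858 med [667.6  65.3 224.9] p2 [657.  -68.6 219.4] p98 [678.9 196.1 228.2]
[-5.66088546e-02  6.71333793e+02]
upper scene 598 med [678.7 118.5 283.4] p2 [666.  -75.4 276.1] p98 [692.  235.9 292. ]
[-6.06387528e-02  6.85801080e+02]
feetL 466 med [671.9 225.4   8.3] p2 [634.2 207.3   5.2] p98 [717.2 249.9  12. ]
feetR 437 med [ 689.1 -103.5    8. ] p2 [ 652.5 -130.4    4.4] p98 [735.8 -86.5  12. ]
hookgrip top 92 med [559.6 333.3 151.6] p2 [551.9 328.7 127.9] p98 [570.3 340.9 157.9]
hookgrip scene 123 med [572.4 341.7 140.9] p2 [559.6 332.6 119.8] p98 [577.8 344.8 155.1]
block top 911 med [518.8 329.   73.3] p2 [476.8 299.3  66.9] p98 [565.  363.5  76.6]
Agrip 86 med [ 431.9 -119.2  118.9] p2 [ 425.3 -130.5   66.9] p98 [ 440.5 -114.6  122.8]
Agrip ztop 70 med [ 431.9 -120.9  119.2] p2 [ 425.4 -131.2   91.4] p98 [ 440.4 -114.6  122.9]
Ahigh 134 med [ 498.3 -145.8  112.4] p2 [ 440.2 -184.    92. ] p98 [ 512.8 -119.6  120.4]
Arim 346 med [ 479.4 -139.    28.9] p2 [ 424.8 -190.2   20.9] p98 [ 537.2 -112.6   79.3]
Bgrip 160 med [ 456.6 -290.7  127.1] p2 [ 448.5 -301.4   67. ] p98 [ 464.2 -287.7  151.7]
Bgrip ztop 129 med [ 456.3 -290.9  137.4] p2 [ 448.5 -301.8   91.6] p98 [ 464.5 -287.8  152. ]
Bhigh 171 med [ 528.3 -309.2  137.5] p2 [ 511.4 -352.4   93.7] p98 [ 538.8 -280.6  148.3]
Brim 630 med [ 515.8 -326.8   53.2] p2 [ 450.7 -357.5   21.5] p98 [ 563.4 -279.6   81.3]
cup 404 med [380.3  66.2  84.6] p2 [354.6  27.6  42.5] p98 [425.3  97.7  97.7]
gA scene 103 med [ 441.3 -122.4   93.9] p2 [ 432.5 -133.1   62.2] p98 [ 448.2 -116.5  120.1]
gB scene 134 med [ 466.  -292.9  108.1] p2 [ 456.7 -304.    63.3] p98 [ 473.4 -287.2  148.8]
top sc 626 med [396.2  63.4  73.8] p2 [359.   24.7  42.8] p98 [429.6  96.4  95.2]
```

View pics/c1.png

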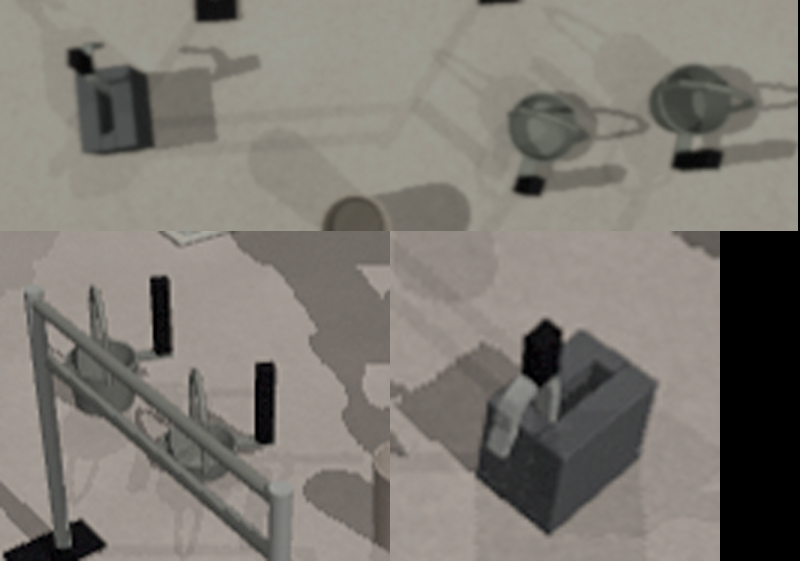

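The crop shows the hook grip at (80,60), standing on the block's +x edge with the slot running along x. The right-hand pail (B) has the tall grip (top about 152 mm), so it is the deep one, and A is the shallow one. Next come yaws and the tool-frame helper.

```bash
cat >> h.py <<'E'
def go(o,tcp,yaw=None):
    """tool-frame shift (mm) and turn (deg) to put TCP at tcp with jaw axis (tool y) along world yaw (deg, mod 180)"""
    R=Rn.from_euler('xyz',o['tcp_rot']).as_matrix(); d=R.T@(np.array(tcp)-o['tool_pos'])
    cur=np.degrees(np.arctan2(R[1,1],R[0,1])); t=0
    if yaw is not None: t=-((yaw-cur+90)%180-90)   # tool x is down
    return d.round(1),'turn',round(t,1),'jaw yaw',round(cur,1)
E
python3 - <<'E'
from plant import bot
from h import *
c=load('top0');P,D,O=cloud(c);s=load('scene0');S,_,_=cloud(s)
o=bot.get_obs();print(Rn.from_euler('xyz',o['tcp_rot']).as_matrix().round(3))
def rect(n,Q): 
    r=cv2.minAreaRect(Q[:,:2].astype(np.float32));print(n,len(Q),[np.round(x,1) for x in r])
for n,A,w in(('top',P,(120,180,195,260)),('scene',S,(335,400,265,330))):
    Q=A[w[2]:w[3],w[0]:w[1]].reshape(-1,3);Q=Q[(abs(Q[:,2]-73)<4)];rect('block '+n,Q)
for n,A,C in(('top',P,c),('scene',S,s)):
    col=C['color'].astype(int).max(2)
    def reg(x0,x1,y0,y1,z0,z1,dark=None):
        m=(A[...,0]>x0)&(A[...,0]<x1)&(A[...,1]>y0)&(A[...,1]<y1)&(A[...,2]>z0)&(A[...,2]<z1)
        if dark is not None: m&=(col<45)==dark
        return A[m]
    for k,xy,zt in(('A',(440,-125),118),('B',(461,-295),148)):
        rect('grip'+k+n,reg(xy[0]-25,xy[0]+25,xy[1]-25,xy[1]+25,zt-40,zt+12,True))
        h=reg(xy[0]+35,xy[0]+110,xy[1]-75,xy[1]+45,zt-40,zt+6,False)
        print(' hoop',len(h),h.mean(0).round(1),'zmax',np.percentile(h[:,2],97).round(1),'xmid',h[h[:,2]>zt-14].mean(0).round(1),'slope x/y',np.polyfit(h[:,1],h[:,0],1).round(3), 'y rng',np.percentile(h[:,1],[2,98]).round(1))
    g=reg(535,600,310,365,125,165,True);rect('hookgrip'+n,g)
    b=reg(570,620,310,365,85,130);print('backleg',len(b),b.mean(0).round(1),np.percentile(b,[3,97],axis=0).round(1))
E
```

```text
[[-0.001  0.38   0.925]
 [-0.001  0.925 -0.38 ]
 [-1.    -0.001 -0.   ]]
block top 859 [array([521.5, 332.4]), array([89.7, 62.3]), np.float64(7.7)]
block scene 539 [array([538.2, 332.9]), array([119.3,  61.5]), np.float64(7.3)]
gripAtop 78 [array([ 431.7, -123.5]), array([14.4, 17.6]), np.float64(70.0)]
 hoop 134 [ 499.4 -148.7  106.8] zmax 119.0 xmid [ 498.4 -151.4  113.4] slope x/y [4.18000e-01 5.61544e+02] y rng [-185.6 -116.1]
gripBtop 103 [array([ 455.9, -295.3]), array([13.7, 16.5]), np.float64(72.2)]
 hoop 150 [ 526.8 -311.8  135.4] zmax 148.3 xmid [ 525.5 -316.4  143.2] slope x/y [3.34000e-01 6.30843e+02] y rng [-352.3 -281.4]
hookgriptop 91 [array([561.4, 334.8]), array([19.1, 12.2]), np.float64(6.7)]
backleg 44 [581.7 336.9 109.6] [[572.2 332.3  90.9]
 [588.4 346.  123.2]]
gripAscene 74 [array([ 440. , -124.5]), array([19.8, 16. ]), np.float64(72.5)]
 hoop 56 [ 508.6 -141.3  100.7] zmax 115.6 xmid [ 506.8 -145.8  111.5] slope x/y [3.800e-01 5.623e+02] y rng [-185.2 -117.8]
gripBscene 67 [array([ 464. , -298.3]), array([22.6, 17.4]), np.float64(73.2)]
 hoop 51 [ 534.8 -307.   129.3] zmax 145.9 xmid [ 533.3 -311.3  141. ] slope x/y [3.04000e-01 6.28135e+02] y rng [-352.7 -279.8]
hookgripscene 102 [array([569.5, 337.4]), array([18.3, 13.7]), np.float64(7.4)]
backleg 121 [584.4 339.8 109.2] [[571.9 332.8  86.9]
 [593.2 345.9 127.8]]
```

```bash
python3 -c "
from plant import bot
from h import *
o=bot.get_obs();print(go(o,[565.5,336,226],97.3))"
```

```text
(array([1.000e-01, 1.000e+00, 3.955e+02]), 'turn', np.float64(-29.6), 'jaw yaw', np.float64(67.7))
```

Emit:
step_arm --targets '[[[0,0,0.03,-4],[0,0,0.065,-10],[0,0,0.1,-17],[0,0,0.14,-23],[0,0,0.18,-29.6]]]'

```text
time: 0.52
tool_pos: [366.9, 416.0, 225.8]
tcp_rot: [-2.37, 1.569, -2.237]
contact_force: [0.8, 1.0, 0.3]
grip_width: 92.1
```

```bash
python3 -c "
from plant import bot
from h import *
o=bot.get_obs();print(o['tool_pos'],go(o,[565.5,336,226],97.3))"
```

```text
[366.87969977 416.00912072 225.78494852] (array([  -0.3, -105.6,  186.3]), 'turn', np.float64(0.3), 'jaw yaw', np.float64(97.6))
```

Emit:
step_arm --targets '[[[0,-0.02,0.035,0],[0,-0.042,0.075,0],[0,-0.065,0.112,0],[0,-0.086,0.15,0],[0,-0.1056,0.1863,0.3]]]'

```text
time: 0.93
tool_pos: [560.3, 337.3, 225.2]
tcp_rot: [-2.546, 1.568, -2.419]
contact_force: [-0.1, 0.9, -0.1]
grip_width: 92.0
```

Emit:
step_arm --targets '[[[0,0,0,0],[0,0,0,0],[0.02,0,0,0],[0.04,0,0,0],[0.06,0,0,0]]]'

```text
time: 1.35
tool_pos: [558.9, 338.0, 164.8]
tcp_rot: [-2.694, 1.568, -2.565]
contact_force: [0.5, -0.0, -0.0]
grip_width: 91.7
```

```bash
python3 - <<'E'
from plant import bot
from h import *
c=snap(bot,'scene','s1');t=snap(bot,'top','t1')
o=bot.get_obs();print(o['tool_pos'],go(o,[565.5,336,125],97.3))
S,_,_=cloud(c)
a=cv2.resize(c['color'][200:340,280:460,::-1],None,fx=3,fy=3);b=cv2.resize(t['color'][170:270,80:210,::-1],None,fx=2.0,fy=2.0)
im=np.zeros((420,800,3),np.uint8);im[:,:540]=a;im[:200,540:800]=b;cv2.imwrite('pics/c2.png',im)
E
```

```text
[557.01684632 337.14943206 161.63027932] (array([36.6, -2.1,  8.6]), 'turn', np.float64(0.1), 'jaw yaw', np.float64(97.4))
```

View pics/c2.png

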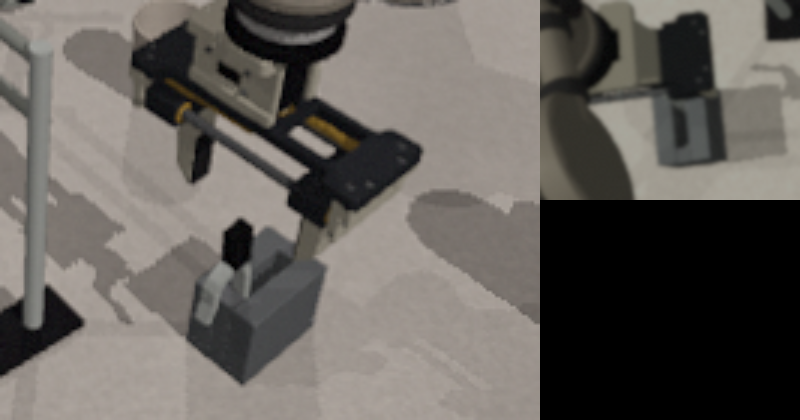

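The fingers straddle the hook grip at crop (237,240). I'll go down and close.

Emit:
step_arm --targets '[[[0,-0.002,0.0086,0],[0.01,-0.002,0.0086,0],[0.025,-0.002,0.0086,0],[0.0366,-0.002,0.0086,0],[0.0366,-0.002,0.0086,0]]]'

```text
time: 1.87
tool_pos: [564.3, 335.7, 122.5]
tcp_rot: [-2.812, 1.556, -2.683]
contact_force: [-0.8, -0.1, -0.2]
grip_width: 91.9
```

```bash
python3 - <<'E'
from plant import bot
from h import *
o=bot.get_obs();print(o['tool_pos'],go(o,[565.5,336,125],97.3))
E
```

```text
[564.31105501 335.69075204 122.49550609] (array([-2.5,  0.1,  1.2]), 'turn', np.float64(0.1), 'jaw yaw', np.float64(97.4))
```

Emit:
step_arm --jaw 1 --targets '[[[-0.001,0,0.001,0],[-0.001,0,0.001,0],[-0.001,0,0.001,0],[-0.001,0,0.001,0],[-0.001,0,0.001,0]]]'

```text
time: 2.28
tool_pos: [565.6, 335.9, 124.2]
tcp_rot: [-2.807, 1.557, -2.678]
contact_force: [-0.1, 0.6, -0.1]
grip_width: 63.1
```

Emit:
step_arm --targets '[[[0,0,0,0],[0,0,0,0],[0,0,0,0],[0,0,0,0],[0,0,0,0]]]'

```text
time: 2.7
tool_pos: [565.6, 335.9, 124.2]
tcp_rot: [-2.81, 1.557, -2.681]
contact_force: [-0.3, 0.9, 0.4]
grip_width: 29.6
```

Emit:
step_arm --targets '[[[0,0,0,0],[0,0,0,0],[0,0,0,0],[0,0,0,0],[0,0,0,0]]]'

```text
time: 3.12
tool_pos: [565.6, 336.0, 124.2]
tcp_rot: [-2.815, 1.557, -2.686]
contact_force: [-0.3, 0.1, 0.1]
grip_width: 13.8
```

Emit:
step_arm --targets '[[[-0.01,0,0,0],[-0.03,0,0,0],[-0.05,0,0,0],[-0.075,0,0,0],[-0.1,0,0,0]]]'

```text
time: 3.53
tool_pos: [566.5, 336.4, 225.6]
tcp_rot: [-2.806, 1.557, -2.677]
contact_force: [0.4, -0.1, -0.7]
grip_width: 13.7
```

```bash
python3 - <<'E'
from plant import bot
from h import *
o=bot.get_obs();print(o['tool_pos'],o['tcp_rot'],o['contact_force'],o['grip_width'],go(o,[565.5,336,370],97.3))
E
```

```text
[566.47316347 336.37543163 225.6123962 ] [-2.8063725   1.55662851 -2.67736244] [ 0.39005936 -0.13610639 -0.7013987 ] 13.678339939316007 (array([-144.4,   -0.9,   -2.9]), 'turn', np.float64(0.1), 'jaw yaw', np.float64(97.4))
```

Emit:
step_arm --targets '[[[-0.03,0,0,0],[-0.06,0,0,0],[-0.09,0,0,0],[-0.12,0,0,0],[-0.1444,0,0,0]]]'

```text
time: 3.95
tool_pos: [567.9, 337.0, 373.6]
tcp_rot: [-2.776, 1.559, -2.647]
contact_force: [1.3, 0.8, -0.7]
grip_width: 13.6
```

```bash
python3 - <<'E'
from plant import bot
from h import *
o=bot.get_obs();print(o['tool_pos'],o['tcp_rot'],o['joint_positions'].round(2),o['grip_width'],go(o,[570,200,370],95.2),go(o,[570,60,370],93.2))
E
```

```text
[567.94456197 337.03135862 373.58143863] [-2.77555053  1.55920876 -2.64661486] [ 0.42  0.59  0.74 -0.    1.83 -1.28] 13.634278221363223 (array([   4.3, -136.1,  -15.5]), 'turn', np.float64(2.2), 'jaw yaw', np.float64(97.4)) (array([   5.1, -275. ,  -33.5]), 'turn', np.float64(4.2), 'jaw yaw', np.float64(97.4))
```

Emit:
step_arm --targets '[[[0,-0.02,-0.003,0.5],[0,-0.05,-0.006,1],[0,-0.085,-0.01,2],[0,-0.12,-0.014,3],[0,-0.15,-0.018,4.2]]]'

```text
time: 4.37
tool_pos: [568.9, 183.9, 375.2]
tcp_rot: [-2.638, 1.559, -2.584]
contact_force: [-0.0, 1.2, 0.0]
grip_width: 13.9
```

```bash
python3 - <<'E'
from plant import bot
from h import *
o=bot.get_obs();print(o['tool_pos'],o['grip_width'],go(o,[570,60,370],93.2))
E
```

```text
[568.88595324 183.91289097 375.20179112] 13.941843817422624 (array([   5.9, -123.8,   -5.6]), 'turn', np.float64(-0.1), 'jaw yaw', np.float64(93.1))
```

Emit:
step_arm --targets '[[[0,-0.03,-0.001,0],[0,-0.06,-0.002,0],[0,-0.09,-0.003,0],[0,-0.115,-0.005,0],[0,-0.1238,-0.0056,0]]]'

```text
time: 4.78
tool_pos: [569.7, 56.6, 376.8]
tcp_rot: [-2.521, 1.559, -2.47]
contact_force: [-0.0, -0.3, 0.0]
grip_width: 13.5
```

Emit:
step_arm --targets '[[[0,0,0,0],[0,0,0,0],[0,0,0,0],[0,0,0,0],[0,0,0,0]]]'

```text
time: 5.2
tool_pos: [569.6, 57.8, 376.8]
tcp_rot: [-2.542, 1.559, -2.489]
contact_force: [0.6, 0.7, -0.5]
grip_width: 13.8
```

```bash
python3 - <<'E'
from plant import bot
from h import *
o=bot.get_obs();print(o['tool_pos'],o['tcp_rot'],go(o,[570,60,370],93.2))
c=snap(bot,'scene','s2');t=snap(bot,'top','t2')
S,_,_=cloud(c)
m=(S[...,0]>560)&(S[...,0]<625)&(S[...,1]>30)&(S[...,1]<90)&(S[...,2]>315)&(S[...,2]<375)
v,u=np.nonzero(m);print(len(u),u.min(),u.max(),v.min(),v.max())
Q=S[m];print(np.percentile(Q,[2,50,98],axis=0).round(1))
L=Q[(Q[:,2]<355)];print('leg',L.mean(0),np.percentile(L,[3,97],axis=0).round(1))
a=cv2.resize(c['color'][60:260,150:350,::-1],None,fx=3,fy=3);cv2.imwrite('pics/c3.png',a)
E
```

```text
[569.62251116  57.83086116 376.79875396] [-2.54234738  1.5588372  -2.48927644] (array([6.8, 2.2, 0.6]), 'turn', np.float64(-0.2), 'jaw yaw', np.float64(93.0))
189 274 291 133 156
[[560.3  50.8 326. ]
 [589.9  61.4 354.9]
 [601.8  67.  373.3]]
leg [587.29850025  59.63213751 340.27432403] [[560.2  50.  325.2]
 [602.3  66.4 354.1]]
```

View pics/c3.png

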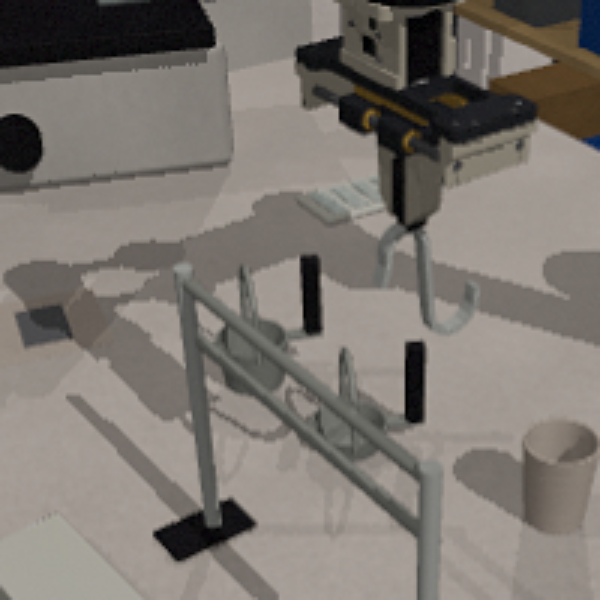

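The hook hangs straight in the jaws: crop (415,230) grip, (385,280) back leg, (470,300) lower tip. I'll check its x offset to the tool by height bins.

```bash
python3 - <<'E'
from h import *
c=load('s2');S,_,_=cloud(c)
K=c['color'].astype(int).max(2)
T=np.array([569.6,57.8]);a=np.radians(3.1)
R=np.array([[np.cos(a),np.sin(a)],[-np.sin(a),np.cos(a)]])
L=(S[...,:2]-T)@R.T
for z0 in range(255,376,8):
    m=(abs(L[...,0])<60)&(abs(L[...,1])<25)&(S[...,2]>=z0)&(S[...,2]<z0+8)&(K>60)
    q=L[m]; 
    if not len(q): continue
    h,e=np.histogram(q[:,0],bins=np.arange(-60,61,5)); print(z0,len(q),[(int(x),int(n)) for x,n in zip(e,h) if n])
# bars in both
for n,cam in(('scene','s2'),('top','t2')):
    A=cloud(load(cam))[0]
    for z0,z1 in((274,298),(212,236)):
        m=(A[...,2]>z0)&(A[...,2]<z1)&(abs(A[...,0]+.0566*A[...,1]-680)<22)&(A[...,1]>-80)&(A[...,1]<200)
        q=A[m];x=q[:,0]+.0566*q[:,1];print(n,z0,len(q),np.percentile(x,[2,10,50,90,98]).round(1),np.percentile(q[:,2],[2,50,98]).round(1))
E
```

```text
255 11 [(-55, 1), (-50, 1), (-45, 5), (-40, 3), (-35, 1)]
263 45 [(-60, 4), (-55, 13), (-50, 7), (-45, 6), (-40, 4), (-35, 4), (-30, 3), (-25, 4)]
271 25 [(-60, 10), (-55, 3), (-25, 2), (-20, 10)]
279 16 [(-60, 3), (-25, 1), (-20, 8), (-15, 4)]
287 16 [(-60, 3), (-20, 2), (-15, 11)]
295 15 [(-20, 4), (-15, 11)]
303 12 [(-20, 5), (-15, 7)]
311 17 [(-20, 2), (-15, 14), (-10, 1)]
319 18 [(-20, 1), (-15, 11), (-10, 2), (30, 4)]
327 35 [(-20, 1), (-15, 9), (-10, 6), (25, 8), (30, 11)]
335 32 [(-20, 1), (-15, 5), (-10, 7), (20, 1), (25, 14), (30, 4)]
343 34 [(-20, 1), (-15, 4), (-10, 12), (20, 3), (25, 14)]
351 32 [(-15, 2), (-10, 9), (-5, 1), (20, 5), (25, 15)]
359 39 [(-10, 4), (-5, 4), (0, 2), (5, 2), (10, 4), (15, 7), (20, 13), (25, 3)]
367 23 [(-15, 1), (-10, 1), (5, 3), (10, 11), (15, 6), (20, 1)]
375 13 [(-10, 2), (-5, 1), (10, 10)]
scene 274 456 [679.  681.2 686.2 688.6 689.6] [276.7 283.2 287. ]
scene 212 436 [672.6 674.7 679.9 682.5 683.3] [216.8 223.6 227.1]
top 274 125 [672.5 673.1 676.9 682.1 683.4] [279.9 284.9 287.6]
top 212 43 [666.9 667.  668.  674.  676.8] [219.  223.9 227.3]
```

```bash
python3 - <<'E'
from plant import bot
from h import *
o=bot.get_obs();print(o['tool_pos'],go(o,[671,58,377],93.2))
E
```

```text
[569.6506419   57.49759369 376.73830225] (array([ -1.2,  -4.8, 101.2]), 'turn', np.float64(-0.2), 'jaw yaw', np.float64(93.0))
```

Emit:
step_arm --targets '[[[0,-0.001,0.02,0],[0,-0.002,0.045,0],[-0.001,-0.004,0.07,0],[-0.001,-0.005,0.09,0],[-0.001,-0.005,0.101,0]]]'

```text
time: 5.72
tool_pos: [672.4, 58.2, 375.4]
tcp_rot: [-2.592, 1.558, -2.539]
contact_force: [0.9, -0.7, -0.9]
grip_width: 14.0
```

Emit:
step_arm --targets '[[[0,0,0,0],[0,0,0,0],[0,0,0,0],[0,0,0,0],[0,0,0,0]]]'

```text
time: 6.13
tool_pos: [671.8, 58.3, 376.3]
tcp_rot: [-2.541, 1.559, -2.488]
contact_force: [0.0, 0.3, -0.2]
grip_width: 13.7
```

```bash
python3 - <<'E'
from plant import bot
from h import *
o=bot.get_obs();print(o['tool_pos'],go(o,[671,58,305],93.2))
c=snap(bot,'scene','s3');S,_,_=cloud(c)
a=cv2.resize(c['color'][80:240,190:330,::-1],None,fx=3.7,fy=3.7,interpolation=2);cv2.imwrite('pics/c4.png',a)
E
```

```text
[671.79475373  58.33960341 376.31502075] (array([71.3,  0.2, -0.1]), 'turn', np.float64(-0.1), 'jaw yaw', np.float64(93.1))
```

View pics/c4.png

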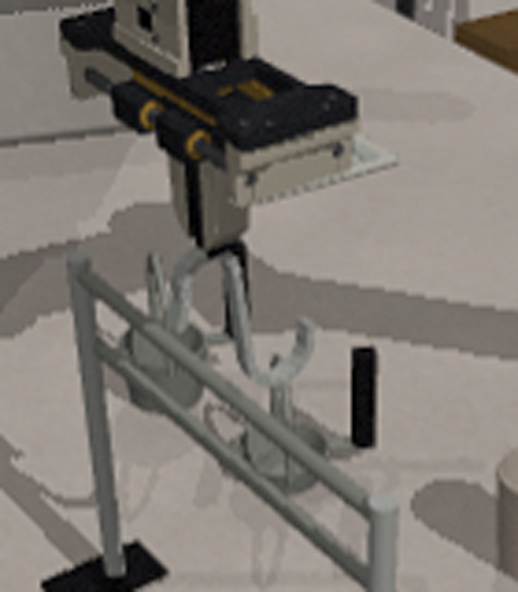

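The hook is above the bar, with its back leg at crop (180,300) on the far side and its stem on the robot side. I'll lower it slowly.

Emit:
step_arm --targets '[[[0.01,0,0,0],[0.02,0,0,0],[0.035,0,0,0],[0.048,0,0,0],[0.055,0,0,0]]]'

```text
time: 6.6
tool_pos: [670.5, 57.9, 320.1]
tcp_rot: [-2.62, 1.557, -2.567]
contact_force: [-0.6, -0.9, -0.9]
grip_width: 13.9
```

Emit:
step_arm --targets '[[[0.003,0,0,0],[0.007,0,0,0],[0.012,0,0,0],[0.015,0,0,0],[0.017,0,0,0]]]'

```text
time: 7.02
tool_pos: [670.4, 57.7, 303.1]
tcp_rot: [-2.609, 1.557, -2.556]
contact_force: [-0.4, -0.0, -0.9]
grip_width: 13.8
```

```bash
python3 - <<'E'
from plant import bot
from h import *
o=bot.get_obs();print(o['tool_pos'],go(o,[671,58,295],93.2))
c=snap(bot,'scene','s4');S,_,_=cloud(c);T=o['tool_pos'];K=c['color'].astype(int).max(2)
for z0 in range(190,330,8):
    m=(abs(S[...,0]-T[0])<65)&(abs(S[...,1]-T[1])<9)&(S[...,2]>=z0)&(S[...,2]<z0+8)&(K>50)
    q=S[m]; h,e=np.histogram(q[:,0],bins=np.arange(600,730,6)); print(z0,[(int(x),int(n)) for x,n in zip(e,h) if n])
a=cv2.resize(c['color'][100:230,200:310,::-1],None,fx=4.5,fy=4.5,interpolation=2);cv2.imwrite('pics/c5.png',a)
E
```

```text
[670.36763347  57.73100493 303.06179099] (array([8.1, 0.3, 0.7]), 'turn', np.float64(-0.2), 'jaw yaw', np.float64(93.0))
190 [(618, 8), (624, 7), (630, 8), (636, 7), (642, 3)]
198 [(606, 6), (642, 3), (648, 5)]
206 [(606, 8), (648, 8), (654, 4)]
214 [(600, 1), (606, 10), (648, 4), (654, 6), (672, 2), (678, 6)]
222 [(606, 1), (648, 6), (654, 7), (666, 4), (672, 11), (678, 4)]
230 [(648, 2), (654, 8)]
238 [(654, 6)]
246 [(696, 1), (702, 1)]
254 [(654, 1), (690, 1), (696, 13), (702, 3)]
262 [(654, 4), (660, 5), (690, 3), (696, 11)]
270 [(654, 2), (660, 9), (684, 2), (690, 2), (696, 12)]
278 [(654, 2), (660, 6), (672, 1), (678, 9), (684, 4), (690, 9), (696, 11)]
286 [(660, 7), (666, 4), (672, 3), (678, 2), (684, 7), (690, 16)]
294 [(654, 1), (666, 1), (672, 1), (678, 12), (684, 7)]
302 [(678, 1), (684, 1)]
310 [(684, 1)]
318 [(684, 2)]
326 [(672, 2), (684, 3)]
```

View pics/c5.png

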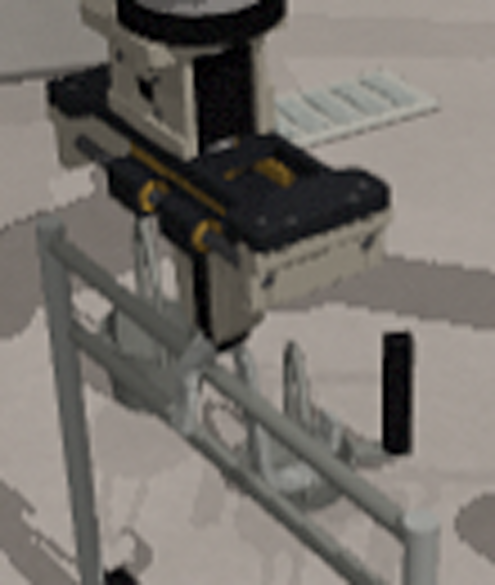

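The back leg is behind the bar at crop (185,400) and the stem is in front. I'll lower the last bit.

Emit:
step_arm --targets '[[[0.002,0,0,0],[0.004,0,0,0],[0.006,0,0,0],[0.0075,0,0,0],[0.0085,0,0,0]]]'

```text
time: 7.48
tool_pos: [670.6, 57.7, 296.8]
tcp_rot: [-2.418, 1.56, -2.364]
contact_force: [-2.8, 0.4, 12.4]
grip_width: 14.1
```

Emit:
step_arm --targets '[[[0.0005,0,0,0],[0.001,0,0,0],[0.0015,0,0,0],[0.002,0,0,0],[0.002,0,0,0]]]'

```text
time: 7.9
tool_pos: [670.8, 57.7, 296.8]
tcp_rot: [-2.16, 1.562, -2.107]
contact_force: [-1.4, -0.3, 7.3]
grip_width: 13.8
```

Contact with the bar. I'll release.

Emit:
step_arm --jaw 0 --targets '[[[0,0,0,0],[0,0,0,0],[0,0,0,0],[0,0,0,0],[0,0,0,0]]]'

```text
time: 8.32
tool_pos: [670.7, 57.7, 296.2]
tcp_rot: [-2.256, 1.562, -2.203]
contact_force: [1.2, -0.4, 0.3]
grip_width: 42.6
```

Emit:
step_arm --targets '[[[-0.005,0,0,0],[-0.025,0,0,0],[-0.05,0,0,0],[-0.08,0,0,0],[-0.09,0,0,0]]]'

```text
time: 8.73
tool_pos: [671.6, 58.4, 391.2]
tcp_rot: [-1.49, 1.563, -1.437]
contact_force: [0.5, 0.0, 0.0]
grip_width: 76.0
```

```bash
python3 - <<'E'
from plant import bot
from h import *
o=bot.get_obs();print(o['tool_pos'],go(o,[540,0,380],74),o['grip_width'],o['joint_positions'].round(2))
E
```

```text
[671.58134843  58.40905162 391.16778476] (array([  11.5,  -51.2, -134.5]), 'turn', np.float64(19.1), 'jaw yaw', np.float64(93.1)) 76.0094719777332 [-0.02  0.62  0.63 -0.01  1.89 -1.65]
```

Emit:
step_arm --targets '[[[0,-0.005,-0.025,2],[0.002,-0.015,-0.055,6],[0.005,-0.027,-0.085,11],[0.008,-0.04,-0.115,16],[0.0115,-0.0512,-0.1345,19]]]'

```text
time: 9.15
tool_pos: [537.6, -0.4, 380.8]
tcp_rot: [-1.083, 1.563, -1.365]
contact_force: [1.1, 0.4, 1.2]
grip_width: 91.3
```

```bash
python3 - <<'E'
from plant import bot
from h import *
o=bot.get_obs();print(o['tool_pos'],go(o,[460,-297,230],74),o['grip_width'])
c=snap(bot,'scene','s5');t=snap(bot,'top','t5')
a=cv2.resize(c['color'][120:240,200:310,::-1],None,fx=4.5,fy=4.5,interpolation=2);cv2.imwrite('pics/c6.png',a)
S=cloud(c)[0];K=c['color'].astype(int).max(2)
for z0 in range(150,340,8):
    m=(S[...,0]>595)&(S[...,0]<712)&(abs(S[...,1]-58)<14)&(S[...,2]>=z0)&(S[...,2]<z0+8)
    q=S[m]; h,e=np.histogram(q[:,0],bins=np.arange(594,730,6)); print(z0,[(int(x),int(n)) for x,n in zip(e,h) if n],q[:,1].mean().round(1))
E
```

```text
[ 5.37627097e+02 -4.14659722e-01  3.80790482e+02] (array([ 153. , -305.4,    7.6]), 'turn', np.float64(-0.2), 'jaw yaw', np.float64(73.8)) 91.34239550928163
150 [] nan
158 [] nan
166 [] nan
174 [(624, 4), (630, 9), (636, 1), (648, 3), (654, 3), (660, 1)] 57.3
182 [(618, 4), (624, 13), (630, 4), (654, 2), (660, 6), (666, 1)] 56.1
190 [(618, 8), (624, 2), (660, 2), (666, 6)] 56.8
198 [(666, 5)] 56.2
206 [] nan
214 [(660, 1), (672, 4), (678, 7)] 57.2
222 [(660, 5), (666, 14), (672, 21), (678, 7)] 58.5
230 [(660, 6), (666, 7)] 57.6
238 [(660, 13), (666, 3)] 58.1
246 [(660, 9), (666, 1), (702, 8)] 58.3
254 [(696, 5), (702, 12)] 60.6
262 [(660, 2), (696, 14), (702, 4)] 59.7
270 [(660, 9), (678, 1), (684, 2), (690, 3), (696, 14)] 61.0
278 [(660, 7), (666, 6), (672, 5), (678, 6), (684, 9), (690, 14), (696, 7)] 63.1
286 [(660, 8), (666, 7), (672, 8), (678, 15), (684, 9), (690, 8)] 61.1
294 [(654, 2), (660, 5), (666, 8), (672, 11), (678, 5)] 62.2
302 [(654, 1), (660, 6), (666, 6), (672, 11), (678, 3)] 61.9
310 [(654, 1), (660, 7), (666, 8), (672, 17)] 62.1
318 [(654, 6), (660, 10), (666, 14), (672, 16)] 59.7
326 [] nan
334 [] nan<stdin>:9: RuntimeWarning: Mean of empty slice.
  ret = ret.dtype.type(ret / rcount)
```

View pics/c6.png

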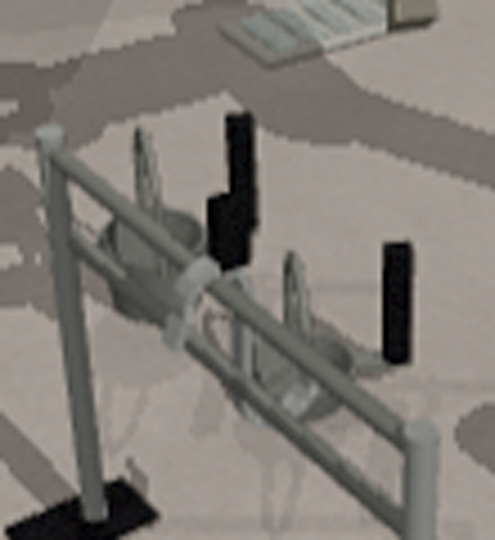

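The hook hangs freely on the upper bar at crop (200,275), with its stem on the lower bar and its grip behind. I'll use the top view for the curl and move on to the pail.

```bash
python3 - <<'E'
from h import *
S=cloud(load('t5'))[0]
for z0 in range(158,340,8):
    m=(S[...,0]>595)&(S[...,0]<712)&(abs(S[...,1]-58)<14)&(S[...,2]>=z0)&(S[...,2]<z0+8)
    q=S[m]; h,e=np.histogram(q[:,0],bins=np.arange(594,730,6))
    if len(q):print(z0,[(int(x),int(n)) for x,n in zip(e,h) if n],q[:,1].mean().round(1))
E
```

Emit:
step_arm --targets '[[[0,-0.03,0,0],[0,-0.07,0,0],[0.01,-0.11,0.002,0],[0.02,-0.15,0.003,0],[0.03,-0.18,0.004,0]]]'

```text
time: 9.67
tool_pos: [491.5, -178.0, 352.6]
tcp_rot: [-1.052, 1.561, -1.333]
contact_force: [1.0, -0.1, -0.4]
grip_width: 92.0
```

```bash
python3 - <<'E'
from plant import bot
from h import *
o=bot.get_obs();print(o['tool_pos'],go(o,[460,-297,230],74),o['grip_width'])
E
```

```text
[ 491.53243882 -177.96256474  352.56378037] (array([ 123.6, -122.1,    2.1]), 'turn', np.float64(-0.1), 'jaw yaw', np.float64(73.9)) 91.98196114675756
```

Emit:
step_arm --targets '[[[0.02,-0.03,0,0],[0.05,-0.06,0.001,0],[0.08,-0.09,0.002,0],[0.11,-0.115,0.002,0],[0.12,-0.1221,0.002,0]]]'

```text
time: 10.08
tool_pos: [458.1, -299.2, 229.0]
tcp_rot: [-1.76, 1.564, -2.043]
contact_force: [-0.5, -0.1, -0.2]
grip_width: 91.9
```

Emit:
step_arm --targets '[[[0,0,0,0],[0,0,0,0],[0,0,0,0],[0.015,0,0,0],[0.03,0,0,0]]]'

```text
time: 10.5
tool_pos: [460.1, -299.1, 201.6]
tcp_rot: [-1.1, 1.561, -1.38]
contact_force: [0.5, -0.5, 0.2]
grip_width: 91.9
```

```bash
python3 - <<'E'
from plant import bot
from h import *
o=bot.get_obs();print(o['tool_pos'],go(o,[460,-297,116],74),o['grip_width'])
t=snap(bot,'top','t6');S=cloud(t)[0]
for z0 in range(158,340,8):
    m=(S[...,0]>595)&(S[...,0]<712)&(abs(S[...,1]-58)<14)&(S[...,2]>=z0)&(S[...,2]<z0+8)
    q=S[m]; h,e=np.histogram(q[:,0],bins=np.arange(594,730,6))
    if len(q):print(z0,[(int(x),int(n)) for x,n in zip(e,h) if n],q[:,1].mean().round(1))
E
```

```text
[ 460.14014923 -299.0907391   201.60522883] (array([85.6,  2.7, -1.1]), 'turn', np.float64(-0.1), 'jaw yaw', np.float64(73.9)) 91.85511844064406
174 [(624, 5), (630, 10), (636, 15), (642, 14), (648, 5)] 57.2
182 [(618, 4), (624, 11), (630, 1), (636, 1), (642, 4), (648, 17), (654, 9)] 57.0
190 [(618, 3), (654, 11)] 57.4
198 [(606, 6), (612, 8), (654, 6)] 55.8
206 [(612, 4), (654, 5)] 58.2
214 [(654, 6), (660, 6), (666, 1), (672, 1)] 60.2
222 [(654, 6), (660, 11), (666, 23), (672, 5)] 58.0
230 [(654, 8)] 57.3
238 [(654, 4)] 60.0
246 [(654, 6)] 57.8
254 [(654, 6)] 57.6
262 [(654, 7)] 58.0
270 [(654, 14), (666, 1)] 58.4
278 [(654, 8), (666, 16), (672, 11), (678, 7), (690, 6)] 54.9
286 [(654, 8), (666, 2), (672, 10), (684, 13), (690, 1)] 60.3
294 [(648, 7), (654, 5)] 58.3
302 [(648, 6), (654, 2)] 57.8
310 [(648, 8)] 57.5
318 [(648, 16), (654, 22), (660, 18), (666, 19), (672, 1)] 57.5
326 [(648, 2), (654, 4), (660, 11), (666, 6)] 58.6
```

Emit:
step_arm --targets '[[[0.015,0.0027,0,0],[0.035,0.0027,-0.001,0],[0.06,0.0027,-0.001,0],[0.08,0.0027,-0.001,0],[0.0856,0.0027,-0.001,0]]]'

```text
time: 10.97
tool_pos: [458.3, -293.9, 111.3]
tcp_rot: [-2.147, 1.565, -2.426]
contact_force: [-0.8, -0.2, 0.3]
grip_width: 92.1
```

Emit:
step_arm --jaw 1 --targets '[[[0,0,0,0],[0,0,0,0],[0,0,0,0],[0,0,0,0],[0,0,0,0]]]'

```text
time: 11.38
tool_pos: [458.9, -294.3, 112.5]
tcp_rot: [-1.772, 1.565, -2.051]
contact_force: [0.5, -0.3, 0.5]
grip_width: 62.8
```

Emit:
step_arm --targets '[[[0,0,0,0],[0,0,0,0],[0,0,0,0],[0,0,0,0],[0,0,0,0]]]'

```text
time: 11.8
tool_pos: [458.9, -294.3, 112.5]
tcp_rot: [-1.786, 1.565, -2.064]
contact_force: [0.3, -0.0, -0.5]
grip_width: 29.4
```

Emit:
step_arm --targets '[[[0,0,0,0],[0,0,0,0],[0,0,0,0],[0,0,0,0],[0,0,0,0]]]'

```text
time: 12.22
tool_pos: [458.9, -294.4, 112.5]
tcp_rot: [-1.773, 1.565, -2.052]
contact_force: [-0.2, -0.5, -1.1]
grip_width: 15.8
```

Emit:
step_arm --targets '[[[-0.005,0,0,0],[-0.015,0,0,0],[-0.025,0,0,0],[-0.035,0,0,0],[-0.04,0,0,0]]]'

```text
time: 12.63
tool_pos: [459.7, -294.7, 154.8]
tcp_rot: [-1.36, 1.563, -1.639]
contact_force: [0.5, -0.6, -2.1]
grip_width: 15.8
```

```bash
python3 - <<'E'
from plant import bot
from h import *
o=bot.get_obs();print(o['tool_pos'],o['contact_force'],go(o,[460,-297,280],74),o['grip_width'])
c=snap(bot,'scene','s7');a=cv2.resize(c['color'][90:220,190:320,::-1],None,fx=4.5,fy=4.5,interpolation=2);cv2.imwrite('pics/c7.png',a)
E
```

```text
[ 459.67247327 -294.67099643  154.8306705 ] [ 0.51509894 -0.61742244 -2.06863163] (array([-125.1,   -3. ,    1.1]), 'turn', np.float64(0.0), 'jaw yaw', np.float64(74.0)) 15.819385682808534
```

View pics/c7.png

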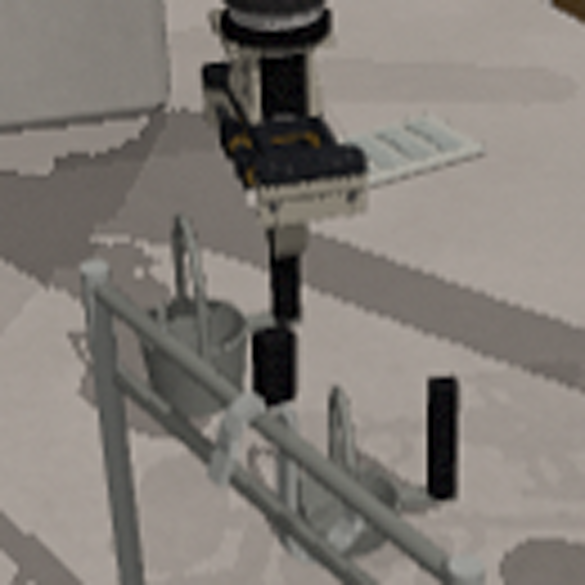

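The pail is gripped and hanging level at crop (195,350), off the table. I'll lift it and carry it.

Emit:
step_arm --targets '[[[-0.015,0,0,0],[-0.04,0,0,0],[-0.07,0,0,0],[-0.1,0,0,0],[-0.125,0,0,0]]]'

```text
time: 13.1
tool_pos: [459.9, -293.8, 282.5]
tcp_rot: [-1.13, 1.562, -1.409]
contact_force: [1.0, -0.0, -1.8]
grip_width: 15.8
```

Emit:
step_arm --targets '[[[0,0,0,0],[0,0,0,0],[0,0,0,0],[0,0,0,0],[0,0,0,0]]]'

```text
time: 13.52
tool_pos: [459.3, -293.4, 280.8]
tcp_rot: [-1.448, 1.564, -1.727]
contact_force: [0.2, 0.0, -1.3]
grip_width: 16.0
```

```bash
python3 - <<'E'
from plant import bot
from h import *
o=bot.get_obs();print(o['tool_pos'],o['contact_force'],go(o,[455,54,280],93.2),o['grip_width'])
E
```

```text
[ 459.34095007 -293.40027921  280.83536956] [ 0.19846365  0.01061301 -1.29241932] (array([ -1.5, 332.8, -99.8]), 'turn', np.float64(-19.2), 'jaw yaw', np.float64(74.0)) 16.0469931035346
```

Emit:
step_arm --targets '[[[0,0.012,-0.004,-1],[0,0.035,-0.01,-4],[0,0.065,-0.019,-8],[0,0.095,-0.028,-12],[0,0.12,-0.036,-16]]]'

```text
time: 13.93
tool_pos: [457.0, -165.5, 279.1]
tcp_rot: [-2.044, 1.565, -2.04]
contact_force: [0.1, -0.4, -1.1]
grip_width: 16.3
```

```bash
python3 - <<'E'
from plant import bot
from h import *
o=bot.get_obs();print(o['tool_pos'],o['contact_force'],go(o,[455,54,280],93.2),o['grip_width'])
E
```

```text
[ 456.99357169 -165.53474305  279.10718364] [ 0.13217223 -0.44479665 -1.05451576] (array([ -2. , 219.5,  -1. ]), 'turn', np.float64(-2.9), 'jaw yaw', np.float64(90.3)) 16.25936785237443
```

Emit:
step_arm --targets '[[[0,0.03,0,-0.5],[0,0.063,0,-1],[0,0.096,0,-2],[0,0.128,0,-2.9],[0,0.15,0,-2.9]]]'

```text
time: 14.35
tool_pos: [455.1, -12.3, 277.7]
tcp_rot: [-2.443, 1.565, -2.385]
contact_force: [-0.8, 0.6, -1.4]
grip_width: 16.2
```

```bash
python3 - <<'E'
from plant import bot
from h import *
o=bot.get_obs();print(o['tool_pos'],o['contact_force'],go(o,[455,54,215],93.2),o['grip_width'])
E
```

```text
[455.09019513 -12.30449481 277.73773241] [-0.81485389  0.55956599 -1.40428711] (array([62.5, 66.4,  4. ]), 'turn', np.float64(0.1), 'jaw yaw', np.float64(93.3)) 16.224118253520732
```

Emit:
step_arm --targets '[[[0.01,0.02,0.001,0],[0.025,0.04,0.002,0],[0.045,0.055,0.003,0],[0.062,0.064,0.004,0],[0.077,0.066,0.004,0]]]'

```text
time: 14.77
tool_pos: [453.6, 55.7, 198.8]
tcp_rot: [-2.746, 1.564, -2.685]
contact_force: [0.5, -0.0, -1.8]
grip_width: 16.0
```

Emit:
step_arm --targets '[[[0,0,0,0],[0,0,0,0],[0,0,0,0],[0,0,0,0],[0,0,0,0]]]'

```text
time: 15.18
tool_pos: [454.1, 55.4, 199.7]
tcp_rot: [-2.574, 1.566, -2.513]
contact_force: [-0.4, -0.9, -1.8]
grip_width: 15.8
```

```bash
python3 - <<'E'
from plant import bot
from h import *
o=bot.get_obs();T=o['tool_pos'];print(T,o['tcp_rot'],go(o,[455,54,198],93.2),o['grip_width'])
for cam in('scene','top'):
    c=snap(bot,cam,cam[0]+'8');S=cloud(c)[0];K=c['color'].astype(int).max(2)
    m=(abs(S[...,0]-T[0]-72)<22)&(abs(S[...,1]-T[1])<50)&(S[...,2]>170)&(S[...,2]<260)
    q=S[m];print(cam,len(q),'zmax',np.percentile(q[:,2],98).round(1),'rngs',np.percentile(q,[2,98],axis=0).round(1).tolist())
    for y0 in range(-40,50,10):
        k=q[abs(q[:,1]-T[1]-y0)<5]
        if len(k):print(y0,len(k),k.mean(0).round(1))
s=load('s8');a=cv2.resize(s['color'][90:240,210:360,::-1],None,fx=3.9,fy=3.9,interpolation=2);cv2.imwrite('pics/c8.png',a)
E
```

```text
[454.06011024  55.41949353 199.74029807] [-2.57377868  1.56551757 -2.51325033] (array([ 1.7, -1.5,  0.9]), 'turn', np.float64(0.3), 'jaw yaw', np.float64(93.5)) 15.784987149579203
scene 150 zmax 232.9 rngs [[524.6, 19.9, 172.5], [535.1, 100.6, 232.9]]
-40 4 [533.6  18.1 179.6]
-30 33 [532.5  23.9 190.9]
-20 8 [533.5  35.7 218.6]
-10 6 [532.8  45.7 226.5]
0 10 [532.5  55.3 230.2]
10 11 [530.2  65.5 230.2]
20 10 [530.2  75.5 227.6]
30 21 [528.1  85.3 218.5]
40 40 [527.8  96.6 196. ]Traceback (most recent call last):
  File "<stdin>", line 7, in <module>
    return _quantile_unchecked(
        a, q, axis, out, overwrite_input, method, keepdims, weights)
    return _ureduce(a,
                    func=_quantile_ureduce_func,
    ...<5 lines>...
                    overwrite_input=overwrite_input,
                    method=method)
    r = func(a, **kwargs)
    result = _quantile(arr,
                       quantiles=q,
    ...<2 lines>...
                       out=out,
                       weights=wgt)
    slices_having_nans = np.isnan(arr[-1, ...])
                                  ~~~^^^^^^^^^
IndexError: index -1 is out of bounds for axis 0 with size 0
```

The hoop sits at (531,60), top 232 mm in scene terms, against the curl at about (641,57.5) with its tip at about 208. Advance 110 mm with −2.5 mm in y.

Emit:
step_arm --targets '[[[0,-0.001,0.01,0],[0,-0.004,0.025,0],[0,-0.006,0.04,0],[0,-0.007,0.055,0],[0,-0.007,0.062,0]]]'

```text
time: 15.7
tool_pos: [517.9, 51.8, 199.5]
tcp_rot: [-2.418, 1.566, -2.358]
contact_force: [0.1, -0.1, -1.1]
grip_width: 15.7
```

```bash
python3 - <<'E'
from plant import bot
from h import *
o=bot.get_obs();T=o['tool_pos'];print(T,o['contact_force'],go(o,[564,53,200],93.2),o['grip_width'])
s=snap(bot,'scene','s9');a=cv2.resize(s['color'][90:240,210:360,::-1],None,fx=3.9,fy=3.9,interpolation=2);cv2.imwrite('pics/c9.png',a)
E
```

```text
[517.88925777  51.75810742 199.46939407] [ 0.14831469 -0.13944091 -1.13463282] (array([-0.7, -1.5, 46.1]), 'turn', np.float64(0.2), 'jaw yaw', np.float64(93.4)) 15.65979846890823
```

View pics/c9.png

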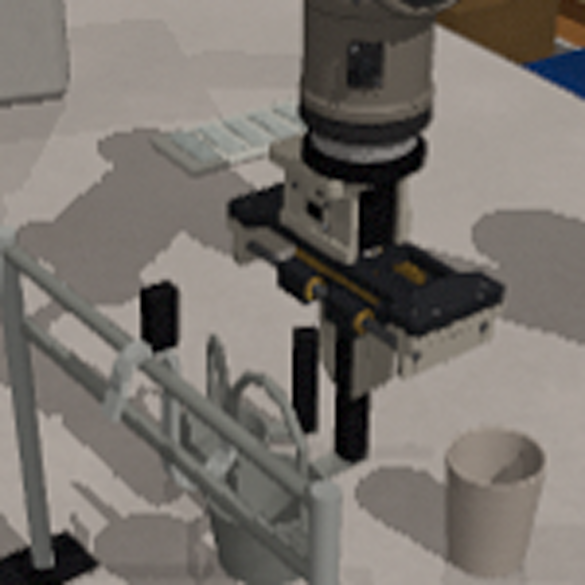

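The pail's hoop (crop 265,385) is in front of the curl and higher than its tip. I'll finish the advance.

Emit:
step_arm --targets '[[[0,0,0.01,0],[0,-0.001,0.022,0],[0,-0.0015,0.034,0],[0,-0.0015,0.043,0],[0,-0.0015,0.046,0]]]'

```text
time: 16.17
tool_pos: [564.7, 53.1, 199.1]
tcp_rot: [-2.402, 1.567, -2.342]
contact_force: [-0.4, -0.7, -2.0]
grip_width: 15.7
```

Emit:
step_arm --targets '[[[0,0,0,0],[0,0,0,0],[0,0,0,0],[0,0,0,0],[0,0,0,0]]]'

```text
time: 16.58
tool_pos: [564.3, 53.1, 199.3]
tcp_rot: [-2.392, 1.567, -2.333]
contact_force: [0.3, 1.0, -1.3]
grip_width: 15.9
```

```bash
python3 - <<'E'
from plant import bot
from h import *
o=bot.get_obs();T=o['tool_pos'];print(T,o['contact_force'],o['grip_width'])
s=snap(bot,'scene','s10');a=cv2.resize(s['color'][130:240,210:320,::-1],None,fx=5.4,fy=5.4,interpolation=2);cv2.imwrite('pics/c10.png',a)
S=cloud(s)[0]
for y0 in (20,30,40,48,56,64,72,80,90,100):
    m=(S[...,0]>600)&(S[...,0]<657)&(abs(S[...,1]-y0)<4)&(S[...,2]>170)&(S[...,2]<245)
    q=S[m]
    if len(q): print(y0,len(q),np.percentile(q,[10,50,90],axis=0).round(0).tolist())
E
```

```text
[564.31806976  53.11649915 199.2856429 ] [ 0.32725682  0.98712501 -1.26227495] 15.864091270242557
30 5 [[640.0, 29.0, 210.0], [642.0, 33.0, 214.0], [643.0, 34.0, 220.0]]
48 9 [[624.0, 48.0, 183.0], [627.0, 50.0, 186.0], [632.0, 51.0, 189.0]]
56 18 [[625.0, 53.0, 178.0], [631.0, 57.0, 183.0], [636.0, 59.0, 187.0]]
64 10 [[629.0, 61.0, 179.0], [636.0, 62.0, 182.0], [656.0, 63.0, 186.0]]
80 4 [[640.0, 77.0, 215.0], [640.0, 82.0, 219.0], [641.0, 83.0, 221.0]]
90 22 [[635.0, 87.0, 196.0], [638.0, 91.0, 208.0], [640.0, 93.0, 214.0]]
100 10 [[634.0, 96.0, 186.0], [637.0, 97.0, 191.0], [640.0, 98.0, 200.0]]
```

View pics/c10.png

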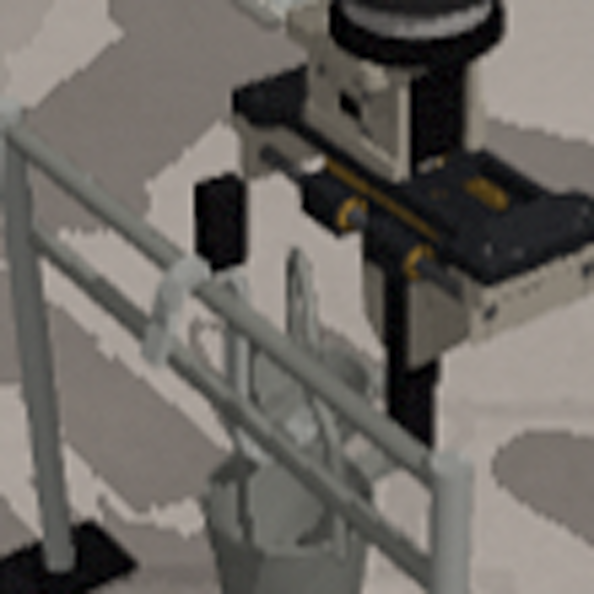

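The hoop (crop 300,270 → 340,480) spans across the curl ahead of the stem at x≈641, matching the seat. I'll lower it.

Emit:
step_arm --targets '[[[0.006,0,0,0],[0.014,0,0,0],[0.022,0,0,0],[0.029,0,0,0],[0.034,0,0,0]]]'

```text
time: 17.05
tool_pos: [563.7, 53.0, 163.6]
tcp_rot: [-2.663, 1.565, -2.603]
contact_force: [-0.1, 0.1, -1.3]
grip_width: 15.6
```

Emit:
step_arm --targets '[[[0.002,0,0,0],[0.004,0,0,0],[0.006,0,0,0],[0.007,0,0,0],[0.008,0,0,0]]]'

```text
time: 17.47
tool_pos: [563.8, 53.0, 155.8]
tcp_rot: [-2.616, 1.565, -2.556]
contact_force: [-1.0, 0.7, -1.8]
grip_width: 15.9
```

```bash
python3 - <<'E'
from plant import bot
from h import *
o=bot.get_obs();T=o['tool_pos'];print(T,o['contact_force'],o['moment'],o['grip_width'])
s=snap(bot,'scene','s11');S=cloud(s)[0]
for y0 in (20,30,40,48,56,64,72,80,90,100):
    m=(S[...,0]>600)&(S[...,0]<670)&(abs(S[...,1]-y0)<4)&(S[...,2]>150)&(S[...,2]<205)
    q=S[m]
    if len(q): print(y0,len(q),np.percentile(q,[10,50,90],axis=0).round(0).tolist())
E
```

```text
[563.79836777  52.98256534 155.77482006] [-1.0280168   0.70034663 -1.80972013] [-0.04160866  0.10504751  0.07005684] 15.870489391465282
40 4 [[638.0, 38.0, 186.0], [640.0, 40.0, 186.0], [642.0, 43.0, 187.0]]
48 15 [[624.0, 48.0, 185.0], [629.0, 50.0, 189.0], [668.0, 52.0, 196.0]]
56 38 [[622.0, 54.0, 182.0], [627.0, 58.0, 189.0], [666.0, 60.0, 196.0]]
64 27 [[636.0, 61.0, 180.0], [653.0, 62.0, 189.0], [667.0, 66.0, 197.0]]
72 6 [[636.0, 70.0, 184.0], [638.0, 73.0, 187.0], [640.0, 74.0, 189.0]]
80 2 [[635.0, 77.0, 181.0], [635.0, 77.0, 182.0], [636.0, 78.0, 183.0]]
90 3 [[639.0, 92.0, 159.0], [641.0, 93.0, 162.0], [641.0, 93.0, 164.0]]
100 5 [[635.0, 96.0, 151.0], [637.0, 96.0, 155.0], [638.0, 97.0, 159.0]]
```

Emit:
step_arm --targets '[[[0.001,0,0,0],[0.002,0,0,0],[0.003,0,0,0],[0.004,0,0,0],[0.004,0,0,0]]]'

```text
time: 17.93
tool_pos: [564.6, 53.0, 152.4]
tcp_rot: [-2.234, 1.567, -2.174]
contact_force: [0.0, -0.3, 4.7]
grip_width: 15.6
```

Emit:
step_arm --targets '[[[0.001,0,0,0],[0.002,0,0,0],[0.002,0,0,0],[0.003,0,0,0],[0.003,0,0,0]]]'

```text
time: 18.35
tool_pos: [565.4, 53.0, 150.1]
tcp_rot: [-1.517, 1.568, -1.457]
contact_force: [0.1, -1.1, 5.9]
grip_width: 15.8
```

Contact; the hook is taking the load. I'll release gently.

Emit:
step_arm --jaw 0 --targets '[[[0,0,0,0],[0,0,0,0],[0,0,0,0],[0,0,0,0],[0,0,0,0]]]'

```text
time: 18.77
tool_pos: [565.1, 52.9, 149.8]
tcp_rot: [-1.817, 1.568, -1.758]
contact_force: [-0.4, -0.1, 1.1]
grip_width: 45.2
```

Emit:
step_arm --targets '[[[0,0,0,0],[0,0,0,0],[0,0,0,0],[0,0,0,0],[0,0,0,0]]]'

```text
time: 19.18
tool_pos: [565.1, 53.0, 149.8]
tcp_rot: [-1.823, 1.568, -1.763]
contact_force: [-0.5, 0.3, 0.1]
grip_width: 77.4
```

Emit:
step_arm --targets '[[[-0.005,0,-0.002,0],[-0.025,0,-0.005,0],[-0.05,0,-0.01,0],[-0.085,0,-0.02,0],[-0.12,0,-0.03,0]]]'

```text
time: 19.6
tool_pos: [534.3, 51.5, 270.8]
tcp_rot: [-2.274, 1.567, -2.214]
contact_force: [1.7, -0.1, 0.5]
grip_width: 92.0
```

Emit:
step_arm --targets '[[[-0.005,0,-0.02,0],[-0.01,0,-0.05,0],[-0.01,0,-0.08,0],[-0.01,0,-0.1,0],[-0.01,0,-0.12,0]]]'

```text
time: 20.02
tool_pos: [413.0, 44.4, 281.7]
tcp_rot: [-2.012, 1.567, -1.952]
contact_force: [-0.3, -0.2, 0.3]
grip_width: 91.8
```

Emit:
step_arm --targets '[[[0,0,0,0],[0,0,0,0],[0,0,0,0],[0,0,0,0],[0,0,0,0]]]'

```text
time: 20.43
tool_pos: [413.8, 44.4, 281.6]
tcp_rot: [-2.07, 1.567, -2.01]
contact_force: [1.0, -0.5, 0.5]
grip_width: 91.8
```

```bash
python3 - <<'E'
from plant import bot
from h import *
o=bot.get_obs();print(o['tool_pos'],o['contact_force'],o['grip_width'])
A=snap(bot,'scene','s12')
for i in range(5): s=snap(bot,'scene','s13')
print('diff',np.abs(A['color'].astype(int)-s['color'])[130:250,210:320].mean())
a=cv2.resize(s['color'][130:250,210:320,::-1],None,fx=4.9,fy=4.9,interpolation=2);cv2.imwrite('pics/c11.png',a)
S=cloud(s)[0]
for y0 in (20,30,40,48,56,64,72,80,90,100):
    m=(S[...,0]>600)&(S[...,0]<670)&(abs(S[...,1]-y0)<4)&(S[...,2]>150)&(S[...,2]<205)
    q=S[m]
    if len(q): print(y0,len(q),np.percentile(q,[10,50,90],axis=0).round(0).tolist())
K=s['color'].max(2)
m=(K<45)&(abs(S[...,0]-570)<40)&(abs(S[...,1]-53)<25)&(S[...,2]>60);q=S[m]
for z0 in range(80,200,20):
    k=q[abs(q[:,2]-z0)<10]
    if len(k):print('grip',z0,len(k),k.mean(0).round(1))
E
```

```text
[413.7503873   44.35465199 281.55669179] [ 1.00785695 -0.53199075  0.47812311] 91.76745411595759
diff 1.081540404040404
20 3 [[645.0, 19.0, 151.0], [646.0, 20.0, 152.0], [647.0, 21.0, 153.0]]
40 1 [[641.0, 41.0, 185.0], [641.0, 41.0, 185.0], [641.0, 41.0, 185.0]]
48 13 [[622.0, 47.0, 185.0], [626.0, 50.0, 191.0], [663.0, 51.0, 196.0]]
56 37 [[622.0, 53.0, 182.0], [629.0, 57.0, 188.0], [669.0, 59.0, 198.0]]
64 30 [[629.0, 60.0, 179.0], [657.0, 62.0, 186.0], [667.0, 64.0, 194.0]]
72 3 [[635.0, 69.0, 181.0], [638.0, 70.0, 183.0], [638.0, 70.0, 185.0]]
80 1 [[641.0, 83.0, 165.0], [641.0, 83.0, 165.0], [641.0, 83.0, 165.0]]
90 12 [[638.0, 87.0, 151.0], [640.0, 91.0, 158.0], [641.0, 93.0, 161.0]]
100 2 [[638.0, 96.0, 152.0], [639.0, 96.0, 154.0], [640.0, 96.0, 156.0]]
grip 100 24 [574.3  51.  104.1]
grip 120 39 [574.3  51.7 119. ]
grip 140 12 [576.9  49.8 134.9]
grip 160 32 [570.5  54.9 163. ]
grip 180 65 [570.4  53.8 182. ]
```

View pics/c11.png

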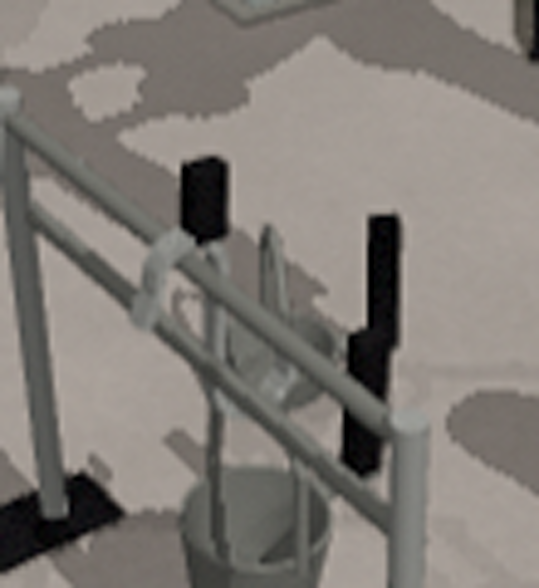

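The deep pail hangs by its hoop in the curl (bucket at crop 255,540) and looks upright. The shallow pail is in place behind it (grip 383,280). I'll let it settle, check it is still, and hand in.

Emit:
step_arm --targets '[[[0,0,0,0],[0,0,0,0],[0,0,0,0],[0,0,0,0],[0,0,0,0]]]'

```text
time: 21.15
tool_pos: [413.1, 44.4, 281.6]
tcp_rot: [-2.093, 1.567, -2.033]
contact_force: [0.6, -0.4, -0.3]
grip_width: 91.7
```

Emit:
step_arm --targets '[[[0,0,0,0],[0,0,0,0],[0,0,0,0],[0,0,0,0],[0,0,0,0]]]'

```text
time: 21.57
tool_pos: [413.1, 44.4, 281.6]
tcp_rot: [-2.095, 1.567, -2.035]
contact_force: [-0.1, -0.3, 0.8]
grip_width: 91.3
```

Emit:
step_arm --targets '[[[0,0,0,0],[0,0,0,0],[0,0,0,0],[0,0,0,0],[0,0,0,0]]]'

```text
time: 21.98
tool_pos: [413.1, 44.4, 281.6]
tcp_rot: [-2.08, 1.567, -2.021]
contact_force: [0.7, 0.3, -0.1]
grip_width: 92.1
```

Emit:
step_arm --targets '[[[0,0,0,0],[0,0,0,0],[0,0,0,0],[0,0,0,0],[0,0,0,0]]]'

```text
time: 22.4
tool_pos: [413.1, 44.4, 281.6]
tcp_rot: [-2.108, 1.567, -2.049]
contact_force: [-0.5, -0.4, 0.5]
grip_width: 91.9
```

```bash
python3 - <<'E'
from plant import bot
from h import *
p=load('s13')['color'].astype(float)
fr=[snap(bot,'scene','s14')['color'].astype(float) for _ in range(6)]
r=np.s_[130:250,210:320]
print('vs settle',np.abs(p-fr[0])[r].mean(),'max frames',[round(np.abs(fr[0]-f)[r].mean(),2) for f in fr[1:]],[round(np.percentile(np.abs(fr[0]-f)[r],99.9),1) for f in fr[1:]], 'bg noise',np.abs(fr[0]-fr[5])[300:400,50:200].mean())
s=load('s14');S=cloud(s)[0];K=s['color'].max(2)
m=(K<45)&(abs(S[...,0]-570)<40)&(abs(S[...,1]-53)<25)&(S[...,2]>60);q=S[m]
print([q[abs(q[:,2]-z)<10].mean(0).round(1).tolist() for z in(80,100,120,160,180)])
# rim level
m=(abs(S[...,0]-640)<60)&(abs(S[...,1]-57)<60)&(S[...,2]>85)&(S[...,2]<120);q=S[m];print(len(q),np.percentile(q,[2,98],axis=0).round(0).tolist())
m=(abs(S[...,0]-440)<30)&(abs(S[...,1]+123)<30)&(S[...,2]>80)&(K<45);print('low grip',S[m].mean(0))
E
```

```text
vs settle 0.9698484848484848 max frames [np.float64(0.96), np.float64(0.95), np.float64(0.95), np.float64(0.94), np.float64(0.96)] [np.float64(10.0), np.float64(10.0), np.float64(10.0), np.float64(10.0), np.float64(10.0)] bg noise 1.444311111111111
[[nan, nan, nan], [573.3, 51.6, 104.0], [575.2, 51.4, 119.1], [569.9, 55.1, 161.9], [570.6, 53.7, 181.9]]
334 [[594.0, 13.0, 86.0], [682.0, 95.0, 115.0]]
low grip [ 440.47648446 -123.76587197  102.34801109]<stdin>:9: RuntimeWarning: Mean of empty slice.
  ret = um.true_divide(
```

Everything is still, and frame differences are at noise level. Handing in.

```bash
python3 -c "
from plant import bot
print(bot.close_job())"
```

```text
the job is handed in; nothing more can be done
None
```

I lifted the S-hook out of its stand and hung it on the upper bar near mid-rail (y about 58 mm). I let go of it there, then hung the deep pail by its hoop in the lower curl. I handed the job in at about 23 s; no verdict was reported.

**Last checks**
- **Hook:** it sat on the upper bar with its stem on the lower bar.
- **Deep pail:** the hoop lay in the curl at about x 640 mm, between tip and stem. The pail looked close to upright, about 40 mm clear of the table by calculation. I did not compute its tilt.
- **At rest:** frames taken over 2 s differed only by camera noise.
- **Robot:** the gripper was open and well clear, and the force reading was at noise level.
- **Shallow pail:** its grip was still at (440, −124) mm, where it started.

**Disagreements:** the two cameras differed by about 5 mm in x, so I worked from the average. The hook also sat a few degrees tilted in the jaws before hanging, but this caused no trouble.

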